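Close the filter housing: slide its cover home and press it flush

TASK

The aluminium cover of the blue filter housing has been left askew across the mouth of its yellow seat ring. Slide it over, without lifting it off, until its plug drops into the mouth (the ring sits off the housing's centre, so look or feel for it: the side that stays high still rides on the rim), then press the flange down, firmly but never hard, until it lies flush and level on the rim all round, and let go. Keep off the clear dome in the middle of the cover and leave everything else on the bench where it is.

Things in the scene. Friction and masses are not known exactly. Their poses are not given: they have to be found in the camera images.
- housing: Blue round filter housing, 162 mm in diameter at the top, top 60 mm above the bench, on a square steel base plate 170 x 170 x 10 mm (it cannot move); two brass ports at its +y and -y sides reach 92 mm from the axis, 32 mm up. A fixed yellow seat ring stands on it, its rim 85 mm above the bench. Origin: centre of the base plate's underside, z up; its yaw varies.
- seal_ring (a point): Point on the housing's axis 9 mm below the rim. Six stiff rubber blocks, 30 mm wide, stand in a circle inside the mouth, 28 to 58 mm from its centre, tops 4 to 9 mm below the rim, unevenly: they hold a dropped-in cover 5 to 10 mm proud, perhaps tilted. A block yields only to a push of over 4 N and stays where it is pushed, so every part of the edge needs pressing.
- housing_top (a point): Point on the housing's axis at the height of the yellow ring's rim (85 mm above the bench). The ring is eccentric: 132 mm outside, 120 mm mouth, wall 6 mm, 25 mm high, and the mouth's centre lies 13 mm from this axis towards a side that differs each time and is not reported; look for it or feel where the plug drops in.
- cover: Loose cover, about 0.55 kg: aluminium flange 150 mm in diameter, 5 mm thick; below it a plug 112 mm in diameter, 14 mm deep (4 mm play all round in the mouth). It starts level, its plug's underside on the ring's rim, 37 to 44 mm from the housing's axis, on the far, left or right side. Origin: centre of the plug's underside, z up; the flange lies 14 to 19 mm above it.
- cover_seat (a point): Centre of the underside of the cover's flange (14 mm above the cover's origin), z up. It is level with housing_top when the cover is fully seated (and up to 17 mm beside it).
- dome: Clear sight dome on the middle of the cover, 48 mm in diameter, 18 mm high, standing on the flange; fragile. Origin: centre of its foot.
- wrench: Steel open-ended wrench, 170 mm long, lying on the bench near the housing; bystander. Origin at its middle.
- gasket: Flat black rubber ring, 90 mm in diameter, 6 mm thick, lying on the bench near the housing; bystander. Origin: centre of its underside.
- carton: Yellow and black carton, 90 x 130 x 55 mm; bystander. Origin: centre of its underside.
- cartridge: Standing pleated filter cartridge with steel ends, 72 mm in diameter, 85 mm high; bystander. Origin: centre of its underside.
- oil_yellow: Yellow oil bottle, 60 x 100 x 199 mm; bystander. Origin: centre of its underside.
- oil_green: Green oil bottle, 60 x 100 x 199 mm; bystander. Origin: centre of its underside.
- box_blue: Flat blue and white carton, 100 x 160 x 40 mm; bystander. Origin: centre of its underside.
There are look-alikes about, which are no part of the job. There is more than one size of the cover; the one meant has the size given above.

How it is judged:
By the outcome, as a careful person would: the job done as asked, in the order asked, and still so for the second after the job is handed in, with the robot touching nothing.
It also fails if it takes over 72 s, if anything falls off the work surface, if the arm or the gripper's body presses on something with over 40 N, if the wrist force passes 120 N, or if a joint passes its speed limit or range.

ROBOT

A 6-joint arm with a two-finger parallel gripper is mounted at the origin on the work surface. World frame = base frame: x ahead of the robot, y to its left, z up, the work surface at z = 0. Lengths are in m, angles in rad, forces in N, time in s.
With the tool pointing down it reaches from about 0.35 to 0.975 m from the base axis. Payload 4.9 kg.
Tool frame: the origin (TCP) lies at the centre of the arm's flange, where the gripper is bolted on; the fingertips stand 173 mm ahead of it and the grasp point (between the pads) lies 155 mm ahead of it; z points along the fingers, y is the line along which they close (so a half turn about z gives the same grasp; the last joint's range is limited). The gripper opens to 85 mm and grips with 20 to 120 N. Pads are 22 mm wide; open, the fingers measure 114 mm over their backs; the gripper's body (76 mm by 85 mm) begins 54 mm behind the grasp point. The pads swing forward as they close: fully open they stand 13 mm farther back than shut.
Start: joints at [-1.331, 0.053, 1.613, -0, 1.476, -0.119], TCP at [0.219, -0.585, 0.405] pointing down, gripper open.
Joint ranges: [-3.01, 3.01], [-1.01, 2.22], [0.06, 2.58], [-1.02, 4.17], [0.09, 2.62], [-3.14, 3.14]. Speed limits (rad/s): [2.57, 2.57, 3.14, 3.14, 3.14, 3.14].

INTERFACE

Orientations are given as a unit quaternion [x, y, z, w].
In Python, from bench import ctrl gives the robot as it stands.
- The arm moves only by the tool apply_moves, never from a script. Its argument "plan" is text: rows parted by semicolons, each of 6 numbers parted by spaces: the shift along the tool's x, y, z in cm, then the turn, a rotation vector about the tool's x, y, z in degrees. In form: tx ty tz rx ry rz; .... A call has exactly 8 rows; each row shifts and turns the commanded pose from where the row before left it, along the tool's axes as they then stand; what a row does not reach is not made up. A row lasts 1/12 s, in which the tool goes at most 41.7 mm and 7.16 degrees, less where a joint would pass 70% of its speed; a pose out of reach is approached as far as the arm can. A call is refused whole if a number of a shift passes 4.17 or a number of a turn 7.16, either way. A call with a gripper value outside its range is refused whole. "claw" is the opening, from 0 (shut) to 1 (fully open), set as the call begins (left out, the last holds). The fingers move at their own pace and stop on an object; the grip force is fixed at half the most. Time passes only in rows, so rows that do not move let the fingers close, or fill a call up. It gives the time, the measured TCP pose, the force, the opening and the grip force at its end, in the units of the state.
- ctrl.sense(): the state, without advancing time (a new reading comes with each control period).
- ctrl.read_camera(name): name is "scene" or "top"; returns the picture (400x640x3 uint8, blue, green, red); there is no depth.
- ctrl.camera_info(name): a dict with "fx", "fy", "cx", "cy" (pixels), "dist_coeffs" ([k1, k2, p1, p2, k3] as OpenCV has them; the pictures are not rectified), "R" (3x3) and "t" (3): a world point X has camera coordinates R X + t. Camera axes: x right, y down, z forward; pixel columns grow to the right and rows downward; lengths in m; the calibration is good to about 2 mm. A picture is of the moment at which its call begins. camera_info takes no time and is no camera call.
- ctrl.hand_in(): hands the job in; it is judged then, once.
The state is a dict: "time": time; "qpos": joint angles; "joint_vel": joint speeds; "tau": joint torques, N m; "tool_pos": TCP position; "orientation": TCP orientation; "ft_force": force on the tool from outside, world axes, zero at the start; "torque": the same for the moment, N m; "width": opening from 0.0 (shut) to 1.0 (fully open); "finger_force": force on a finger pad.
Only numpy, scipy, OpenCV 4.12 (cv2) and the standard library are available. Lean on these libraries where they do the work, as an engineer would, in place of code of your own. Each camera call takes 0.05 s, during which the arm holds its last target. There are 200 camera calls.

## Working session

There is one attempt and no reset: what is moved stays moved. The work goes in short steps, Python scripts to look and compute and a tool call to move; the robot and the scene stay as the last step left them, time stands still between calls to the robot, and variables do not carry over. Pictures are saved under pics/ and viewed, at most 10 in all, crops included, and the job is handed in when it is done.

Besides the shell and the picture viewer there is one more tool, called by a JSON object that holds its "api" and its "payload". apply_moves: Moves the arm, as the interface text tells. Its arguments: {"type":"object","properties":{"plan":{"type":"string"},"claw":{"type":"number"}},"required":["plan"]}

```bash
ls; mkdir -p pics
python3 - <<'E'
from bench import ctrl
import cv2,numpy as np
s=ctrl.sense();print({k:np.round(v,3).tolist() for k,v in s.items()})
for n in("scene","top"):
    im=ctrl.read_camera(n);cv2.imwrite(f"pics/{n}0.png",im)
    print(n,{k:np.round(v,4).tolist() for k,v in ctrl.camera_info(n).items()})
E
```

```text
pics
{'time': 0.0, 'qpos': [-1.331, 0.053, 1.614, 0.0, 1.476, -0.119], 'joint_vel': [-0.0, 0.001, -0.002, -0.001, 0.001, 0.002], 'tau': [0.001, -39.368, -37.017, -0.0, 0.007, 0.0], 'tool_pos': [0.219, -0.585, 0.403], 'orientation': [0.984, 0.178, -0.0, -0.001], 'ft_force': [0.652, -0.138, 0.092], 'torque': [0.054, -0.048, -0.004], 'finger_force': 0.0, 'width': 1.001}
scene {'fx': 365.8836, 'fy': 365.8836, 'cx': 319.642, 'cy': 198.573, 'dist_coeffs': [-0.0092, 0.0, 0.0, 0.0, 0.0], 'R': [[-0.1707, 0.9852, -0.0121], [0.5553, 0.0861, -0.8272], [-0.8139, -0.1479, -0.5618]], 't': [0.1006, -0.1994, 1.6281]}
top {'fx': 470.9805, 'fy': 470.9805, 'cx': 315.999, 'cy': 199.3467, 'dist_coeffs': [-0.0084, 0.0, 0.0, 0.0, 0.0], 'R': [[0.0343, -0.9994, 0.0057], [-0.9757, -0.0347, -0.2162], [0.2163, 0.0019, -0.9763]], 't': [-0.0213, 0.556, 1.381]}
```

View pics/top0.png

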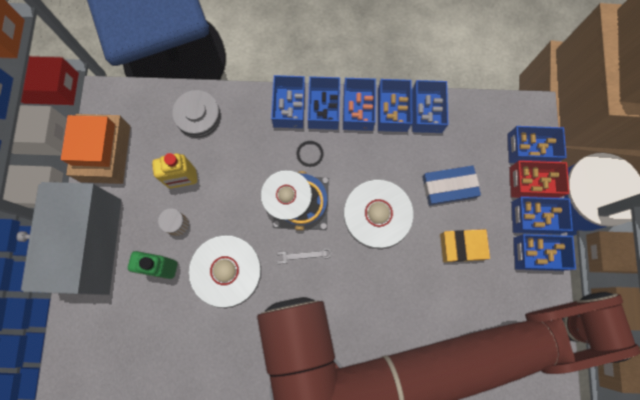

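View pics/scene0.png

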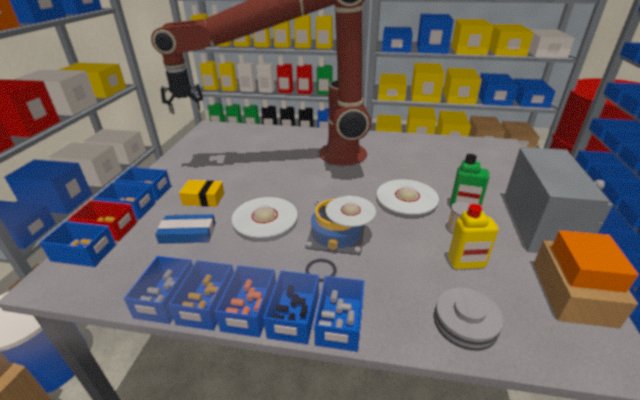

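Candidates in the top view:
- The white disc on the blue housing at (287,195), about 50 px wide (150 mm).
- Larger discs lying on the bench at (379,213) and (224,271), about 70 px wide.
- A grey lid at (196,112).

The one at (287,195) fits, both in size and because it lies across the yellow ring. I'll confirm it in a crop.

```bash
cat > h.py <<'E'
from bench import ctrl
import cv2,numpy as np
def ray(n,uv):
    c=ctrl.camera_info(n);K=np.array([[c["fx"],0,c["cx"]],[0,c["fy"],c["cy"]],[0,0,1.]])
    p=cv2.undistortPoints(np.array(uv,float).reshape(-1,1,2),K,np.array(c["dist_coeffs"],float)).reshape(-1,2)
    R=np.array(c["R"]);o=-R.T@np.array(c["t"])
    return o,np.c_[p,np.ones(len(p))]@R
def plane(n,uv,z):
    o,d=ray(n,uv);return (o+d*((z-o[2])/d[:,2])[:,None])[:,:2]
def proj(n,X):
    c=ctrl.camera_info(n);K=np.array([[c["fx"],0,c["cx"]],[0,c["fy"],c["cy"]],[0,0,1.]])
    return cv2.projectPoints(np.array(X,float).reshape(-1,3),cv2.Rodrigues(np.array(c["R"]))[0],np.array(c["t"],float),K,np.array(c["dist_coeffs"],float))[0].reshape(-1,2)
def circ(P):
    A=np.c_[2*P,np.ones(len(P))];s=np.linalg.lstsq(A,(P**2).sum(1),rcond=None)[0]
    r=np.sqrt(s[2]+s[0]**2+s[1]**2);return s[:2],r,np.std(np.linalg.norm(P-s[:2],axis=1)-r)
def cover(n,im,z,near):
    h=cv2.cvtColor(im,cv2.COLOR_BGR2HSV)
    m=((h[...,1]<40)&(h[...,2]>185)).astype(np.uint8)
    cs=cv2.findContours(m,cv2.RETR_EXTERNAL,cv2.CHAIN_APPROX_NONE)[0]
    c=[c for c in cs if cv2.contourArea(c)>300 and cv2.pointPolygonTest(cv2.convexHull(c),near,False)>=0]
    c=max(c,key=cv2.contourArea)
    hull=cv2.convexHull(c).reshape(-1,2)
    return circ(plane(n,hull+0.0,z)),hull
E
python3 - <<'E'
from h import *
a=cv2.imread("pics/top0.png");b=cv2.imread("pics/scene0.png")
A=cv2.resize(a[160:240,245:345],None,fx=6,fy=6,interpolation=cv2.INTER_CUBIC)
B=cv2.resize(b[185:265,290:390],None,fx=6,fy=6,interpolation=cv2.INTER_CUBIC)
cv2.imwrite("pics/crop.png",cv2.resize(np.hstack([A,B]),(800,320)))
cv2.imwrite("pics/cropA.png",A)
for n,im,q in(("top",a,(287,195)),("scene",b,(350,212))):
    print(n,im[q[1]-12:q[1]+30:4,q[0]].tolist())
    try:
        r,hl=cover(n,im,0.104,q);print(r,hl.min(0),hl.max(0))
    except Exception as e: print(e)
    h=cv2.cvtColor(im,cv2.COLOR_BGR2HSV)
    m=((h[...,0]>95)&(h[...,0]<125)&(h[...,1]>110)).astype(np.uint8)
    y=((h[...,0]>12)&(h[...,0]<32)&(h[...,1]>120)).astype(np.uint8)
    w=np.s_[160:240,245:345] if n=="top" else np.s_[185:265,290:390]
    for k,mm in(("blue",m),("yel",y)):
        ys,xs=np.nonzero(mm[w]);print(k,len(xs),xs.min()+w[1].start,xs.max()+w[1].start,ys.min()+w[0].start,ys.max()+w[0].start)
E
```

```text
top [[207, 209, 215], [129, 149, 163], [147, 171, 183], [151, 176, 187], [126, 148, 159], [96, 99, 153], [220, 221, 220], [224, 224, 223], [223, 225, 223], [141, 140, 139], [68, 67, 67]]
(array([0.55966705, 0.08924999]), np.float64(0.07366661968961774), np.float64(0.00041378147714509297)) [261 171] [310 218]
blue 158 304 326 175 216
yel 164 291 321 182 228
scene [[186, 190, 189], [152, 161, 174], [139, 164, 177], [117, 144, 156], [170, 174, 180], [184, 188, 189], [184, 186, 187], [87, 81, 85], [92, 64, 49], [97, 65, 48], [96, 67, 52]]
(array([0.55847017, 0.08986485]), np.float64(0.07038573611713218), np.float64(0.0010933578569280419)) [327 196] [374 224]
blue 443 312 360 215 246
yel 337 316 348 199 248
```

View pics/crop.png

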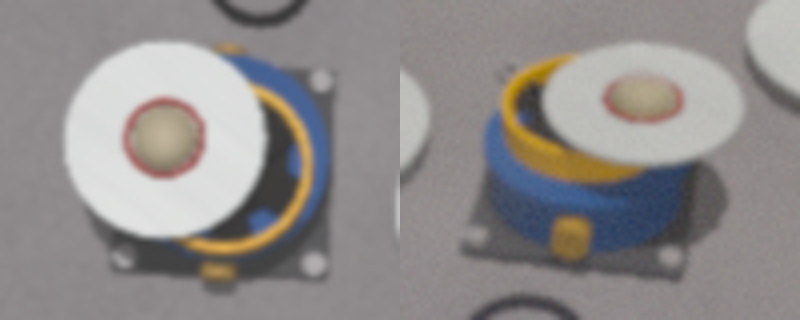

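The crop confirms it: the 150 mm cover with the red-ringed dome lies over the left/far-left of the yellow ring, and the ring's exposed arc runs through crop pixels (312,160) and (222,252). Next I'll fit the ring's centre.

Run:
```python
from h import *
from scipy.optimize import least_squares
print("top cam",ray("top",[[0,0]])[0],"scene",ray("scene",[[0,0]])[0])
a=cv2.imread("pics/top0.png");b=cv2.imread("pics/scene0.png")
def fit(P,r): 
    f=least_squares(lambda c:np.linalg.norm(P-c,axis=1)-r,P.mean(0)+[0.02,0.02],loss="soft_l1",f_scale=0.002);return f.x,np.std(f.fun),len(P)
for n,im,w in(("top",a,np.s_[160:240,245:345]),("scene",b,np.s_[185:265,290:390])):
    h=cv2.cvtColor(im,cv2.COLOR_BGR2HSV)
    y=((h[...,0]>12)&(h[...,0]<32)&(h[...,1]>120)).astype(np.uint8);k=np.zeros_like(y);k[w]=y[w]
    nl,lab,st,ce=cv2.connectedComponentsWithStats(k)
    for i in range(1,nl):
        if st[i,4]>15: print(n,st[i],ce[i])
    i=1+np.argmax(st[1:,4]);ys,xs=np.nonzero(lab==i);P=plane(n,np.c_[xs,ys],0.085)
    if n=="top": print("ring",fit(P,0.063),circ(P))
    # housing top circle z=.06 (blue extremes), top view
    bl=((h[...,0]>95)&(h[...,0]<125)&(h[...,1]>90)).astype(np.uint8);k=np.zeros_like(bl);k[w]=bl[w]
    c=cv2.findContours(k,cv2.RETR_EXTERNAL,cv2.CHAIN_APPROX_NONE)[0];hu=np.vstack(c).reshape(-1,2)
    if n=="top":
        Q=plane(n,hu,0.06);c0=np.array([0.54,0.056])
        for _ in range(4):
            d=np.linalg.norm(Q-c0,axis=1);s=Q[abs(d-.080)<.006];c0=fit(s,.0805)[0]
        print("housing",c0,len(s))
    # scene: ring outer leftmost / inner
q=proj("top",[[.559,.0895,.104]]),proj("scene",[[.559,.0895,.104]]);print(q)
```

```text
top cam [ 0.24459219 -0.00464054  1.46860375] scene [1.45301608 0.15883731 0.75096737]
top [291 182  31  42 154] [310.55844156 208.92857143]
ring (array([0.54404411, 0.04564124]), np.float64(0.0024151267359299447), 154) (array([0.54343715, 0.04434701]), np.float64(0.06193086919737893), np.float64(0.002407252261375392))
housing [0.54692137 0.05238791] 61
scene [316 199  33  31 272] [327.11397059 218.63235294]
scene [329 240   8   9  65] [332.35384615 243.86153846]
(array([[285.39248481, 194.29957851]]), array([[350.24790569, 209.44460286]]))
```

{"api": "apply_moves", "payload": {"plan": "2.5 -2.4 0 0 0 0;2.5 -2.4 0 0 0 0;2.5 -2.4 0 0 0 0;2.5 -2.4 0 0 0 0;2.5 -2.4 0 0 0 0;2.5 -2.4 0 0 0 0;2.5 -2.4 0 0 0 0;2.5 -2.4 0 0 0 0", "claw": 1}}

```text
time: 0.77
tool_pos: [0.3396, -0.3335, 0.4041]
orientation: [0.984, 0.178, -0.0, -0.0]
ft_force: [0.7, -0.2, 1.1]
width: 0.997
finger_force: 0.0
```

{"api": "apply_moves", "payload": {"plan": "2.5 -2.4 0 0 0 0;2.5 -2.4 0 0 0 0;2.5 -2.4 0 0 0 0;2.5 -2.4 0 0 0 0;2.5 -2.4 0 0 0 0;2.5 -2.4 0 0 0 0;2.5 -2.4 0 0 0 0;2.5 -2.4 0 0 0 0"}}

```text
time: 1.43
tool_pos: [0.4593, -0.0834, 0.4044]
orientation: [0.984, 0.178, -0.0, -0.0]
ft_force: [0.9, -0.2, -0.0]
width: 0.998
finger_force: 0.0
```

{"api": "apply_moves", "payload": {"plan": "2.5 -2.4 0 0 0 0;2.5 -2.4 0 0 0 0;2.5 -2.4 0 0 0 0;2.5 -2.4 0 0 0 0;2.5 -2.4 0 0 0 0;2.5 -2.4 0 0 0 0;2.5 -2.4 0 0 0 0;2.5 -2.4 0 0 0 0"}}

```text
time: 2.1
tool_pos: [0.5793, 0.1666, 0.404]
orientation: [0.984, 0.179, -0.0, 0.0]
ft_force: [0.3, -0.6, 0.8]
width: 0.995
finger_force: 0.0
```

{"api": "apply_moves", "payload": {"plan": "0 0 0 0 0 -6.4;0 0 0 0 0 -6.4;0 0 0 0 0 -6.4;0 0 0 0 0 -6.4;0 0 0 0 0 -6.4;0 0 0 0 0 -6.4;0 0 0 0 0 -6.4;0 0 0 0 0 -6.4"}}

```text
time: 2.77
tool_pos: [0.5788, 0.1648, 0.404]
orientation: [0.809, 0.588, -0.001, -0.0]
ft_force: [0.5, -0.2, 0.2]
width: 1.0
finger_force: 0.0
```

```bash
cat > go.py <<'E'
# usage: go.py x y z yaw(deg of tool x): remaining shift in tool axes (cm) and turn (deg)
import sys
from h import *
from scipy.spatial.transform import Rotation as Ro
s=ctrl.sense();p=np.array(s["tool_pos"]);R=Ro.from_quat(s["orientation"]).as_matrix()
yaw=np.degrees(np.arctan2(R[1,0],R[0,0]))
print("t",round(float(s["time"]),2),"pos",np.round(p,4),"yaw",round(yaw,2),"zax",np.round(R[:,2],4),"F",np.round(s["ft_force"],2),"q",np.round(s["qpos"],2))
if len(sys.argv)>3:
    print("shift cm",np.round(R.T@(np.array(sys.argv[1:4],float)-p)*100,2))
    if len(sys.argv)>4: print("rz",round(yaw-float(sys.argv[4]),2))
E
python3 go.py 0.588 0.175 0.246 71.5
```

```text
t 2.77 pos [0.5788 0.1648 0.404 ] yaw 72.08 zax [-1.2e-03 -2.0e-04 -1.0e+00] F [ 0.5  -0.23  0.19] q [ 0.15 -0.    1.67 -0.    1.48  0.47]
shift cm [ 1.26  0.58 15.8 ]
rz 0.58
```

{"api": "apply_moves", "payload": {"plan": "1.3 0.6 2 0 0 0.6;0 0 2 0 0 0;0 0 2 0 0 0;0 0 2 0 0 0;0 0 2 0 0 0;0 0 2 0 0 0;0 0 2 0 0 0;0 0 1.8 0 0 0"}}

```text
time: 3.43
tool_pos: [0.5882, 0.1752, 0.2447]
orientation: [0.813, 0.582, -0.001, -0.0]
ft_force: [-0.2, 0.1, -0.0]
width: 0.998
finger_force: 0.0
```

```bash
python3 - <<'E'
from h import *
T,S=ctrl.read_camera("top"),ctrl.read_camera("scene")
A=cv2.resize(T[150:250,240:365],None,fx=3.2,fy=3.2,interpolation=cv2.INTER_CUBIC)
B=cv2.resize(S[150:250,290:415],None,fx=3.2,fy=3.2,interpolation=cv2.INTER_CUBIC)
cv2.imwrite("pics/pre.png",np.hstack([A,B]))
E
python3 go.py 0.588 0.175 0.246 71.5
```

```text
t 3.53 pos [0.5869 0.1749 0.242 ] yaw 71.15 zax [-0.0085 -0.0014 -1.    ] F [-1.07 -0.39 -0.78] q [ 0.17  0.18  1.76 -0.    1.21  0.5 ]
shift cm [ 0.04  0.1  -0.4 ]
rz -0.35
```

View pics/pre.png

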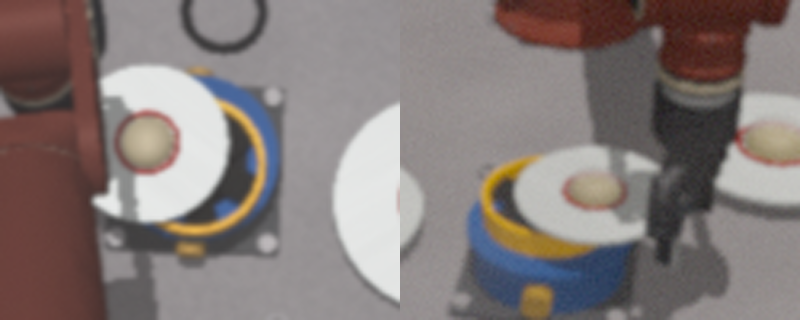

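The fingertips stand beyond the flange edge on its far-left side, at px (660,250) in the scene crop, clear of the ring. I'll start the push along tool −x.

{"api": "apply_moves", "payload": {"plan": "-0.5 0 -0.3 0 0 0;-0.5 0 0 0 0 0;-0.5 0 0 0 0 0;-0.4 0 0 0 0 0;-0.4 0 0 0 0 0;-0.4 0 0 0 0 0;-0.4 0 0 0 0 0;-0.4 0 0 0 0 0"}}

```text
time: 4.2
tool_pos: [0.5781, 0.1426, 0.2516]
orientation: [0.813, 0.582, 0.003, -0.0]
ft_force: [1.4, 5.5, 1.3]
width: 0.999
finger_force: 2.4
```

```bash
cat > look.py <<'E'
from h import *
s=ctrl.sense();print("F",np.round(s["ft_force"],2))
I={n:ctrl.read_camera(n) for n in("top","scene")}
D={}
for n,im in I.items():
    h=cv2.cvtColor(im,cv2.COLOR_BGR2HSV);hu=h[...,0];sa=h[...,1]
    m=(((hu<6)|(hu>172))&(sa>70)).astype(np.uint8)
    # red annulus around dome, near the housing
    u=proj(n,[[.55,.065,.104]])[0];k=np.zeros_like(m);x,y=map(int,u);k[y-25:y+25,x-28:x+28]=m[y-25:y+25,x-28:x+28]
    c=[q for q in cv2.findContours(k,cv2.RETR_EXTERNAL,cv2.CHAIN_APPROX_NONE)[0] if len(q)>8]
    if c:
        q=max(c,key=len).reshape(-1,2);P=plane(n,q,.102);D[n]=P
        cc,r,sd=circ(P);print(n,"dome ring centre",np.round(cc,4),"r",round(r,4),"px",np.round(q.mean(0),1),len(q))
E
python3 look.py; python3 go.py
```

```text
F [1.41 5.53 1.32]
top dome ring centre [0.5517 0.1301] r 0.0546 px [273.7 194.9] 160
t 4.3 pos [0.578  0.1422 0.2513] yaw 71.13 zax [ 0.0034  0.0017 -1.    ] F [1.79 2.75 2.36] q [0.12 0.12 1.81 0.   1.21 0.44]
```

```bash
cat > look.py <<'E'
from h import *
s=ctrl.sense();print("F",np.round(s["ft_force"],2),end=" ")
for n in("top","scene"):
    im=ctrl.read_camera(n);cv2.imwrite(f"pics/l_{n}.png",im)
    h=cv2.cvtColor(im,cv2.COLOR_BGR2HSV);hu=h[...,0]
    m=((hu>10)&(hu<28)&(h[...,1]>30)&(h[...,1]<110)&(h[...,2]>130)).astype(np.uint8)
    u=proj(n,[[.55,.065,.108]])[0];x,y=map(int,u);k=np.zeros_like(m);k[y-25:y+25,x-28:x+28]=m[y-25:y+25,x-28:x+28]
    k=cv2.morphologyEx(k,cv2.MORPH_OPEN,np.ones((3,3),np.uint8))
    nl,lab,st,ce=cv2.connectedComponentsWithStats(k)
    if nl>1:
        i=1+np.argmax(st[1:,4]);print(n,"dome px",np.round(ce[i],1),"n",st[i,4],"xy",np.round(plane(n,ce[i:i+1],.110)[0],4),end=" ")
print()
E
python3 look.py
python3 - <<'E'
from h import *
for n in("top","scene"):
    h=cv2.imread(f"pics/{n}0.png")
    print(n,proj(n,[[.559,.0895,.110]]))
E
```

```text
F [1.79 2.75 2.36] top dome px [290.7 195.6] n 194 xy [0.5542 0.0732] scene dome px [346.  207.6] n 130 xy [0.5597 0.0765] 
top [[285.27539972 193.84030226]]
scene [[350.31773251 207.82433174]]
```

{"api": "apply_moves", "payload": {"plan": "-0.4 0 0.3 0 0 0;-0.4 0 0 0 0 0;-0.4 0 0 0 0 0;0 0 0 0 0 0;0 0 0 0 0 0;0 0 0 0 0 0;0 0 0 0 0 0;0 0 0 0 0 0"}}

```text
time: 5.07
tool_pos: [0.5749, 0.1317, 0.2494]
orientation: [0.813, 0.582, 0.003, 0.001]
ft_force: [2.6, 6.5, 7.0]
width: 0.996
finger_force: 5.3
```

```bash
python3 look.py; python3 go.py
```

```text
F [2.56 6.53 6.96] top dome px [294.2 196.4] n 185 xy [0.5522 0.0627] scene dome px [343.  206.7] n 124 xy [0.5566 0.0671] 
t 5.17 pos [0.5749 0.1317 0.2494] yaw 71.17 zax [ 0.0054  0.0025 -1.    ] F [2.42 6.24 7.87] q [0.1  0.11 1.82 0.   1.2  0.43]
```

{"api": "apply_moves", "payload": {"plan": "-0.3 0 0 0 0 0;-0.3 0 0 0 0 0;-0.3 0 0 0 0 0;-0.3 0 0 0 0 0;0 0 0 0 0 0;0 0 0 0 0 0;0 0 0 0 0 0;0 0 0 0 0 0"}}

```text
time: 5.83
tool_pos: [0.5708, 0.1198, 0.2486]
orientation: [0.813, 0.582, 0.002, 0.001]
ft_force: [3.1, 4.7, 5.7]
width: 1.001
finger_force: 3.2
```

```bash
python3 look.py; python3 go.py
python3 - <<'E'
from h import *
B=cv2.imread("pics/l_scene.png")[170:250,300:400]
A=cv2.imread("pics/l_top.png")[160:240,250:350]
cv2.imwrite("pics/v1.png",cv2.resize(np.hstack([A,B]),(800,320),interpolation=cv2.INTER_CUBIC))
E
```

```text
F [3.12 4.72 5.68] top dome px [298.3 198. ] n 187 xy [0.5478 0.0504] scene dome px [338.9 206.3] n 124 xy [0.5566 0.0547] 
t 5.93 pos [0.5708 0.1198 0.2486] yaw 71.18 zax [ 0.0047  0.001  -1.    ] F [3.27 3.48 4.93] q [0.08 0.1  1.84 0.   1.2  0.41]
```

View pics/v1.png

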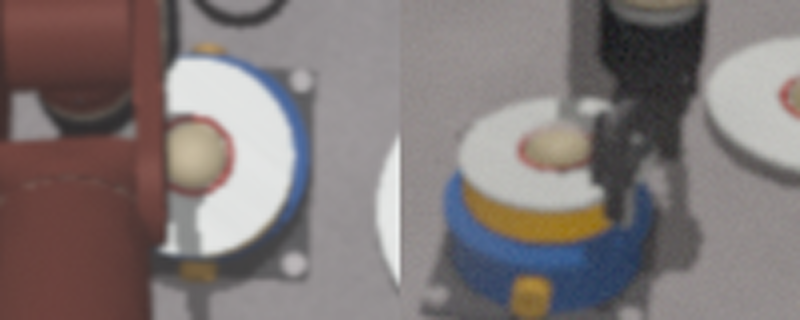

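The cover's dome is now at crop px (197,155) in the top view and the flange nearly covers the ring, which is 8 mm or so short of the estimated mouth centre. I'll push on in small steps.

{"api": "apply_moves", "payload": {"plan": "-0.2 0 0 0 0 0;-0.2 0 0 0 0 0;-0.2 0 0 0 0 0;0 0 0 0 0 0;0 0 0 0 0 0;0 0 0 0 0 0;0 0 0 0 0 0;0 0 0 0 0 0"}}

```text
time: 6.6
tool_pos: [0.5676, 0.1136, 0.2464]
orientation: [0.813, 0.582, -0.0, -0.0]
ft_force: [-0.8, 0.4, -0.7]
width: 1.0
finger_force: 0.2
```

```bash
python3 look.py; python3 go.py
```

```text
F [-0.83  0.38 -0.75] top dome px [300.4 200. ] n 185 xy [0.5418 0.0439] scene dome px [336.7 206.4] n 129 xy [0.558  0.0481] 
t 6.7 pos [0.5677 0.1137 0.2466] yaw 71.16 zax [-4.e-04 -3.e-04 -1.e+00] F [ 0.57  0.16 -0.93] q [ 0.07  0.09  1.85 -0.    1.2   0.4 ]
```

Force fell to about 0 and the two views' disagreement in x grew as it would for a ~6 mm drop, so the plug has dropped in. I'll back off and rise for a clear look.

{"api": "apply_moves", "payload": {"plan": "1 0 0 0 0 0;1 0 0 0 0 0;1 0 -2 0 0 0;1 0 -3 0 0 0;1 0 -3 0 0 0;1 0 0 0 0 0;3 0 0 0 0 0;4 0 0 0 0 0"}}

```text
time: 7.37
tool_pos: [0.6104, 0.2373, 0.3282]
orientation: [0.814, 0.581, 0.001, 0.001]
ft_force: [1.3, -0.1, 0.1]
width: 1.001
finger_force: 0.0
```

{"api": "apply_moves", "payload": {"plan": "4 0 0 0 0 0;0 0 0 0 0 0;0 0 0 0 0 0;0 0 0 0 0 0;0 0 0 0 0 0;0 0 0 0 0 0;0 0 0 0 0 0;0 0 0 0 0 0"}}

```text
time: 8.03
tool_pos: [0.6226, 0.2739, 0.327]
orientation: [0.814, 0.581, 0.0, 0.0]
ft_force: [-0.2, -0.6, 0.3]
width: 0.998
finger_force: 0.0
```

```bash
python3 look.py
python3 - <<'E'
from h import *
B=cv2.imread("pics/l_scene.png");A=cv2.imread("pics/l_top.png")
for n,im,q in(("top",A,(302,203)),("scene",B,(336,212))):
    for z in(.095,):
        r,hl=cover(n,im,z,q);print(n,r,hl.min(0),hl.max(0))
cv2.imwrite("pics/v2.png",cv2.resize(np.hstack([A[160:240,250:350],B[175:255,290:390]]),(800,320),interpolation=cv2.INTER_CUBIC))
E
python3 go.py 0.544 0.045 0.33 71
```

```text
F [-0.15 -0.57  0.3 ] top dome px [300.1 200.2] n 191 xy [0.5413 0.0448] scene dome px [336.8 206.4] n 126 xy [0.5581 0.0485] 
top (array([0.54358071, 0.04506475]), np.float64(0.07420977005873237), np.float64(0.000431584149167341)) [275 177] [325 225]
scene (array([0.53972389, 0.04568125]), np.float64(0.07323535159032067), np.float64(0.0011818841471693596)) [314 194] [360 222]
t 8.13 pos [0.6227 0.2741 0.3269] yaw 71.11 zax [ 2.e-04  1.e-04 -1.e+00] F [-0.08  0.11  0.78] q [0.31 0.24 1.54 0.   1.36 0.64]
shift cm [-24.22  -0.03  -0.31]
rz 0.11
```

View pics/v2.png

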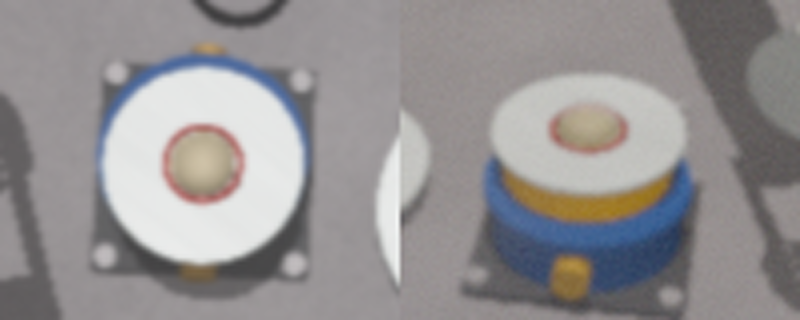

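The cover sits inside the ring at about (0.5435, 0.045), with its top near z 0.097, so it is 7 mm or so proud as expected. Next I straddle the dome (48 mm wide, 85 mm opening) and press two opposite sides at a time.

{"api": "apply_moves", "payload": {"plan": "-3 0 0 0 0 0;-3 0 0 0 0 0;-3 0 0 0 0 0;-3 0 0 0 0 0;-3 0 0 0 0 0;-3 0 0 0 0 0;-3 0 0 0 0 0;-3.2 0 0 0 0 0"}}

```text
time: 8.8
tool_pos: [0.5438, 0.0444, 0.327]
orientation: [0.813, 0.582, 0.0, 0.0]
ft_force: [-0.7, -0.5, -0.1]
width: 1.002
finger_force: 0.0
```

{"api": "apply_moves", "payload": {"plan": "0 0 0 0 0 0;0 0 1.5 0 0 0;0 0 1.5 0 0 0;0 0 1.5 0 0 0;0 0 1 0 0 0;0 0 0.5 0 0 0;0 0 0.2 0 0 0;0 0 0 0 0 0"}}

```text
time: 9.47
tool_pos: [0.5446, 0.0458, 0.2646]
orientation: [0.813, 0.582, -0.0, -0.0]
ft_force: [-0.3, 0.2, -0.6]
width: 1.001
finger_force: 0.0
```

```bash
python3 go.py 0.5435 0.045 0.26 71
```

```text
t 9.47 pos [0.5446 0.0458 0.2646] yaw 71.17 zax [-3.e-04  1.e-04 -1.e+00] F [-0.31  0.22 -0.64] q [-0.05 -0.    1.91  0.    1.23  0.28]
shift cm [-0.11 -0.08  0.46]
rz 0.17
```

{"api": "apply_moves", "payload": {"plan": "-0.1 -0.1 0.2 0 0 0;0 0 0.2 0 0 0;0 0 0.1 0 0 0;0 0 0.1 0 0 0;0 0 0.1 0 0 0;0 0 0.1 0 0 0;0 0 0 0 0 0;0 0 0 0 0 0"}}

```text
time: 10.13
tool_pos: [0.5433, 0.045, 0.2567]
orientation: [0.813, 0.582, 0.0, 0.0]
ft_force: [0.3, -0.4, 0.0]
width: 1.002
finger_force: 0.0
```

{"api": "apply_moves", "payload": {"plan": "0 0 0.1 0 0 0;0 0 0.1 0 0 0;0 0 0.1 0 0 0;0 0 0 0 0 0;0 0 0 0 0 0;0 0 0 0 0 0;0 0 0 0 0 0;0 0 0 0 0 0"}}

```text
time: 10.8
tool_pos: [0.5434, 0.045, 0.2552]
orientation: [0.813, 0.582, -0.0, -0.0]
ft_force: [-5.5, -0.5, 9.8]
width: 0.999
finger_force: 4.6
```

{"api": "apply_moves", "payload": {"plan": "0 0 0.1 0 0 0;0 0 0.1 0 0 0;0 0 0 0 0 0;0 0 0 0 0 0;0 0 0 0 0 0;0 0 0 0 0 0;0 0 0 0 0 0;0 0 0 0 0 0"}}

```text
time: 11.47
tool_pos: [0.5435, 0.045, 0.2542]
orientation: [0.813, 0.582, -0.0, -0.0]
ft_force: [-8.9, 0.3, 14.6]
width: 1.003
finger_force: 7.1
```

{"api": "apply_moves", "payload": {"plan": "0 0 0.1 0 0 0;0 0 0.1 0 0 0;0 0 0 0 0 0;0 0 0 0 0 0;0 0 0 0 0 0;0 0 0 0 0 0;0 0 0 0 0 0;0 0 0 0 0 0"}}

```text
time: 12.13
tool_pos: [0.5435, 0.045, 0.2522]
orientation: [0.813, 0.582, -0.0, -0.0]
ft_force: [-7.8, -0.5, 14.6]
width: 0.998
finger_force: 7.4
```

```bash
python3 go.py 0.5435 0.045 0.25 71; python3 -c "
from h import *
s=ctrl.sense();print(np.round(s['torque'],2))"
```

```text
t 12.13 pos [0.5435 0.045  0.2522] yaw 71.17 zax [-8.e-04 -3.e-04 -1.e+00] F [-7.8  -0.5  14.55] q [-0.05  0.01  1.92 -0.    1.21  0.28]
shift cm [-0.   -0.    0.22]
rz 0.17
[-0.04  1.35  0.03]
```

{"api": "apply_moves", "payload": {"plan": "0 0 0.1 0 0 0;0 0 0.1 0 0 0;0 0 0 0 0 0;0 0 0 0 0 0;0 0 0 0 0 0;0 0 0 0 0 0;0 0 0 0 0 0;0 0 0 0 0 0"}}

```text
time: 12.8
tool_pos: [0.5435, 0.045, 0.2502]
orientation: [0.813, 0.582, -0.0, -0.0]
ft_force: [-8.4, -0.5, 14.9]
width: 0.999
finger_force: 7.4
```

{"api": "apply_moves", "payload": {"plan": "0 0 0.1 0 0 0;0 0 0.1 0 0 0;0 0 0 0 0 0;0 0 0 0 0 0;0 0 0 0 0 0;0 0 0 0 0 0;0 0 0 0 0 0;0 0 0 0 0 0"}}

```text
time: 13.47
tool_pos: [0.5437, 0.0451, 0.2501]
orientation: [0.813, 0.582, -0.001, -0.0]
ft_force: [-15.9, 0.3, 25.0]
width: 1.003
finger_force: 12.6
```

Seated along this line. Lift, turn 60° and press the next pair.

{"api": "apply_moves", "payload": {"plan": "0 0 -1 0 0 0;0 0 -1 0 0 0;0 0 0 0 0 7;0 0 0 0 0 7;0 0 0 0 0 7;0 0 0 0 0 7;0 0 0 0 0 7;0 0 0 0 0 7"}}

```text
time: 14.13
tool_pos: [0.5433, 0.045, 0.2657]
orientation: [0.969, 0.249, 0.0, 0.0]
ft_force: [-0.3, 0.2, -0.0]
width: 0.999
finger_force: 0.0
```

{"api": "apply_moves", "payload": {"plan": "0 0 0 0 0 7;0 0 0 0 0 7;0 0 0 0 0 4;0 0 0.5 0 0 0;0 0 0.2 0 0 0;0 0 0 0 0 0;0 0 0 0 0 0;0 0 0 0 0 0"}}

```text
time: 14.8
tool_pos: [0.5432, 0.045, 0.2586]
orientation: [0.995, 0.098, -0.0, -0.0]
ft_force: [-0.4, 0.6, 0.0]
width: 1.0
finger_force: 0.0
```

```bash
python3 go.py 0.5435 0.045 0.257 11
```

```text
t 14.8 pos [0.5432 0.045  0.2586] yaw 11.19 zax [-2.e-04  0.e+00 -1.e+00] F [-0.37  0.64  0.05] q [-0.05  0.    1.92 -0.    1.22  1.32]
shift cm [0.03 0.   0.16]
rz 0.19
```

{"api": "apply_moves", "payload": {"plan": "0 0 0.1 0 0 0;0 0 0.1 0 0 0;0 0 0.1 0 0 0;0 0 0.1 0 0 0;0 0 0.1 0 0 0;0 0 0 0 0 0;0 0 0 0 0 0;0 0 0 0 0 0"}}

```text
time: 15.47
tool_pos: [0.5433, 0.045, 0.2537]
orientation: [0.995, 0.097, 0.0, -0.0]
ft_force: [0.5, -0.2, -0.3]
width: 0.998
finger_force: 0.0
```

{"api": "apply_moves", "payload": {"plan": "0 0 0.1 0 0 0;0 0 0.1 0 0 0;0 0 0.1 0 0 0;0 0 0 0 0 0;0 0 0 0 0 0;0 0 0 0 0 0;0 0 0 0 0 0;0 0 0 0 0 0"}}

```text
time: 16.13
tool_pos: [0.5433, 0.045, 0.2507]
orientation: [0.995, 0.097, 0.0, -0.0]
ft_force: [0.6, -0.2, -0.6]
width: 0.994
finger_force: 0.0
```

{"api": "apply_moves", "payload": {"plan": "0 0 0.1 0 0 0;0 0 0.1 0 0 0;0 0 0.1 0 0 0;0 0 0 0 0 0;0 0 0 0 0 0;0 0 0 0 0 0;0 0 0 0 0 0;0 0 0 0 0 0"}}

```text
time: 16.8
tool_pos: [0.5436, 0.045, 0.2502]
orientation: [0.995, 0.097, -0.0, 0.0]
ft_force: [-7.7, 1.0, 12.9]
width: 0.999
finger_force: 6.5
```

{"api": "apply_moves", "payload": {"plan": "0 0 0.1 0 0 0;0 0 0.1 0 0 0;0 0 0 0 0 0;0 0 0 0 0 0;0 0 0 0 0 0;0 0 0 0 0 0;0 0 0 0 0 0;0 0 0 0 0 0"}}

```text
time: 17.47
tool_pos: [0.5438, 0.0451, 0.2501]
orientation: [0.995, 0.097, -0.001, 0.0]
ft_force: [-14.4, -1.0, 23.5]
width: 1.002
finger_force: 11.8
```

{"api": "apply_moves", "payload": {"plan": "0 0 -1 0 0 0;0 0 -0.5 0 0 0;0 0 0 0 0 7;0 0 0 0 0 7;0 0 0 0 0 7;0 0 0 0 0 7;0 0 0 0 0 7;0 0 0 0 0 7"}}

```text
time: 18.13
tool_pos: [0.5432, 0.045, 0.2604]
orientation: [0.963, -0.269, -0.0, 0.0]
ft_force: [0.1, 0.4, 0.5]
width: 0.996
finger_force: 0.0
```

{"api": "apply_moves", "payload": {"plan": "0 0 0 0 0 7;0 0 0 0 0 7;0 0 0 0 0 4;0 0 0.3 0 0 0;0 0 0.2 0 0 0;0 0 0.2 0 0 0;0 0 0.1 0 0 0;0 0 0 0 0 0"}}

```text
time: 18.8
tool_pos: [0.5431, 0.045, 0.2521]
orientation: [0.911, -0.413, -0.0, 0.0]
ft_force: [0.6, 0.2, -0.6]
width: 1.003
finger_force: 0.0
```

{"api": "apply_moves", "payload": {"plan": "0 0 0.1 0 0 0;0 0 0.1 0 0 0;0 0 0.1 0 0 0;0 0 0 0 0 0;0 0 0 0 0 0;0 0 0 0 0 0;0 0 0 0 0 0;0 0 0 0 0 0"}}

```text
time: 19.47
tool_pos: [0.5434, 0.045, 0.2502]
orientation: [0.911, -0.413, 0.0, -0.0]
ft_force: [-2.6, 0.8, 5.0]
width: 0.998
finger_force: 2.7
```

{"api": "apply_moves", "payload": {"plan": "0 0 0.1 0 0 0;0 0 0.1 0 0 0;0 0 0.1 0 0 0;0 0 0 0 0 0;0 0 0 0 0 0;0 0 0 0 0 0;0 0 0 0 0 0;0 0 0 0 0 0"}}

```text
time: 20.13
tool_pos: [0.5437, 0.045, 0.2501]
orientation: [0.911, -0.413, -0.0, 0.0]
ft_force: [-12.6, 0.7, 20.3]
width: 1.001
finger_force: 10.6
```

```bash
python3 -c "
from h import *
s=ctrl.sense();print(np.round(s['torque'],2),np.round(s['ft_force'],2),s['tool_pos'])"
```

```text
[0.1  1.79 0.1 ] [-12.63   0.75  20.34] [0.54367262 0.04503443 0.25012771]
```

Same height (0.250) on all three lines at 20–25 N. Rise, move aside and check.

{"api": "apply_moves", "payload": {"plan": "0 0 -1 0 0 0;0 0 -3 0 0 0;0 0 -3 0 0 0;0 0 -3 0 0 0;-2.5 -2.2 0 0 0 0;-2.5 -2.2 0 0 0 0;-2.5 -2.2 0 0 0 0;-2.5 -2.2 0 0 0 0"}}

```text
time: 20.8
tool_pos: [0.5435, 0.1794, 0.3466]
orientation: [0.91, -0.414, 0.0, -0.0]
ft_force: [0.5, -0.8, -0.4]
width: 0.999
finger_force: 0.0
```

{"api": "apply_moves", "payload": {"plan": "-2.5 -2.2 0 0 0 0;-2.5 -2.2 0 0 0 0;-2.5 -2.2 0 0 0 0;0 0 0 0 0 0;0 0 0 0 0 0;0 0 0 0 0 0;0 0 0 0 0 0;0 0 0 0 0 0"}}

```text
time: 21.47
tool_pos: [0.5442, 0.277, 0.3465]
orientation: [0.91, -0.414, -0.0, 0.0]
ft_force: [-0.2, 0.5, -0.7]
width: 0.998
finger_force: 0.0
```

```bash
python3 look.py
python3 - <<'E'
from h import *
B=cv2.imread("pics/l_scene.png");A=cv2.imread("pics/l_top.png")
for n,im,q in(("top",A,(302,203)),("scene",B,(336,212))):
    r,hl=cover(n,im,.09,q);print(n,r,hl.min(0),hl.max(0))
cv2.imwrite("pics/v3.png",cv2.resize(np.hstack([A[160:240,250:350],B[175:255,290:390]]),(800,320),interpolation=cv2.INTER_CUBIC))
E
```

```text
F [-0.24  0.49 -0.69] top dome px [300.3 201. ] n 195 xy [0.539  0.0441] scene dome px [336.8 208. ] n 119 xy [0.5664 0.0496] 
top (array([0.54311036, 0.04481729]), np.float64(0.07427793489475426), np.float64(0.00028431141214149366)) [276 178] [325 225]
scene (array([0.54152566, 0.04622614]), np.float64(0.07140785052849209), np.float64(0.0005600034067787748)) [314 196] [360 223]
```

View pics/v3.png

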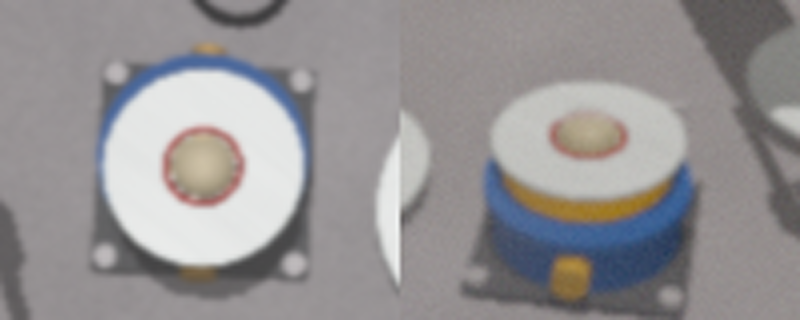

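Dome views now show a total drop of about 13.4 mm (14 expected). The contact height was the same to about 0.1 mm on all three lines, so the cover is flush and level. The arm is clear, so I'll hand in.

```bash
python3 -c "
from bench import ctrl
print(ctrl.hand_in())"
```

```text
the job is handed in; nothing more can be done
None
```

The cover was slid into the seat ring without lifting and pressed down at six points around its edge, at most about 25 N vertically. It measured flush and level on the rim; I let go with the arm clear and handed the job in at about 21.6 s.

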